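# Unbolt the wire feeder's sprung cover and hold it open for a spool change

## Robot

A 6-joint arm with a two-finger parallel gripper is mounted at the origin on a cart in front of the work surface, level with it; the furniture and walls round the work are solid. World frame = base frame: x ahead of the robot, y to its left, z up, the work surface at z = 0. Lengths are in m, angles in rad, forces in N, time in s.
With the tool pointing down it reaches from about 0.35 to 0.875 m from the base axis. Payload 15.5 kg.
Tool frame: the origin (TCP) lies between the finger pads, 19 mm behind the fingertips; this is the grasp point; z points along the fingers, y is the line along which they close (so a half turn about z gives the same grasp; the last joint's range is limited). The gripper opens to 85 mm and grips with 20 to 120 N. Pads are 22 mm wide; open, the fingers measure 114 mm over their backs; the gripper's body (76 mm by 85 mm) begins 54 mm behind the grasp point. The pads swing forward as they close: fully open they stand 13 mm farther back than shut.
Start: joints at [-0.096, 0.494, 1.345, -0, 1.302, -0.096], TCP at [0.625, 0, 0.25] pointing down, gripper open.
Joint ranges: [-2.91, 2.91], [-0.82, 2.16], [0.22, 2.67], [-1.22, 4.37], [0.12, 2.79], [-3.08, 3.08]. Speed limits (rad/s): [1.89, 1.89, 2.57, 3.01, 3.01, 3.01].

## Interface

Orientations are given as a 3x3 rotation matrix whose columns are the frame's x, y, z axes.
In Python, from bench import env gives the robot as it stands. The module is installed in compiled form; this text tells all that it offers.
- The arm moves only by the tool arm_command, never from a script. Its argument "rows" is a list of rows, each a list of 4 numbers: the shift along the tool's x, y, z in m, then the turn about the tool's z in rad. A call has 1 to 5 rows; each row shifts and turns the commanded pose from where the row before left it, along the tool's axes as they then stand; what a row does not reach is not made up. A row lasts 1/8 s, in which the tool goes at most 62.5 mm and 10.7 degrees, less where a joint would pass 70% of its speed; a pose out of reach is approached as far as the arm can. A call is refused whole if a number of a shift passes 0.0625 or a number of a turn 0.188, either way. A call with a gripper value outside its range is refused whole. "gripper" is the finger opening in m, from 0 to 0.0854, set as the call begins (left out, the last holds). The fingers move at their own pace and stop on an object; "grip_force" is the grip in N (left out, the last holds). Time passes only in rows, so rows that do not move let the fingers close. It gives the time, the measured TCP pose, the force, the opening and the grip force at its end, in the units of the state.
- env.get_obs(): the state, without advancing time (a new reading comes with each control period).
- env.read_camera(name): name is "scene" or "side" or "wrist"; returns a dict with "image" (400x640x3 uint8, red, green, blue), "fx", "fy", "cx", "cy" (pixels), "xyz" and "rotation" of the camera in the world; the wrist camera has in their place "hand_eye" (4x4, takes a point from camera to tool coordinates, whose origin is the TCP and whose axes are the flange's). Camera axes: x right, y down, z forward; pixel columns grow to the right and rows downward; lengths in m; the calibration is good to about 2 mm. A picture is of the moment at which its call begins: read the wrist's pose just before it. There is no depth.
- env.hand_in(): hands the job in; it is judged then, once.
The state is a dict: "t": time; "joint_pos": joint angles; "joint_vel": joint speeds; "tau": joint torques, N m; "eef_pos": TCP position; "tcp_rot": TCP orientation; "force": force on the tool from outside, world axes, zero at the start; "torque": the same for the moment, N m; "width": finger opening in m; "finger_force": force on a finger pad.
Only numpy, scipy, OpenCV 4.12 (cv2) and the standard library are available. Lean on these libraries where they do the work, as an engineer would, in place of code of your own. Each camera call takes 0.05 s, during which the arm holds its last target. There are 200 camera calls.

## Task

On the small wire feeder, slide the cover's bolt all the way back to its end stop, then lift the cover by its bow handle and hold it open at about 60 degrees from shut, so that a workmate can reach in and change the wire spool. The cover is sprung and falls shut if let go, so finish while still holding it there by the handle, steady, with the other loose things on the table left where they are.

Things in the scene. Friction and masses are not known exactly. Their poses are not given: they have to be found in the camera images.
- feeder: small bench wire feeder: grey sheet-metal case 140 mm deep (its x), 200 mm wide (its y), fixed to the table close to the right of the long white tray (walls 140 mm high). Origin at the centre of its underside, on the table; x axis from its front panel (two dials, brass outlet) to its back, where the cover is hinged; z up. Rim 85 mm high, flat top of the shut cover 101 mm high.
- cover (a joint): angle of the feeder's cover in rad: 0 shut, grows as the front edge rises, 1.05 is 60 degrees, stop at 1.75. The cover weighs 0.4 to 0.7 kg and a spring in the hinge pulls it shut (0.12 N m when shut, 0.28 N m at 60 degrees): about 3 to 6 N at the handle. While the bolt is shot the cover has only about a degree of play
- cover_hinge (a point): point on the hinge axis, in the middle of the feeder's back top edge: at (70, 0, 85) mm in the feeder's frame. The hinge axis is parallel to the feeder's y
- cover_handle (a point): centre of the bar of the black bow handle on the cover: at (-50, 30, 141) mm in the feeder's frame while shut, so 120 mm ahead of the hinge and 56 mm above it; swings with the cover. The bar is round, 12 mm thick, runs along the feeder's y for 76 mm between two posts, its centre 40 mm above the cover's flat top, free beneath. It may turn between the fingers as the cover swings
- bolt (a joint): travel of the cover's sliding bolt in m: 0 shot into the steel eye on the feeder's right (-y) side, 0.026 fully withdrawn against its end stop. It slides along the feeder's +y, stays where it is left, and moves against about 2 N of friction
- bolt_grip (a point): middle of the black grip block on the bolt: 14 mm (feeder's x) by 18 mm (y) by 22 mm high, its middle 30 mm above the cover's flat top, free from 18 to 41 mm above it. At (-35, -72, 131) mm in the feeder's frame when the bolt is fully shot; moves with the bolt. The steel guides on either side of it, along y, stand 16 mm above the cover
- centre_punch: bystander: centre punch 110 mm long, lying near the table's front edge before the feeder; origin at its middle
- hex_nut: bystander: M12 nut, 19 mm across, lying by the centre punch; origin at its underside
- collet_body: bystander: brass collet body 44 mm long, 10 mm thick, lying at the table's front edge; origin at its middle
- spare_spool: bystander: the full spare spool, 100 mm across and 45 mm high, lying on the table to the left of the white tray; origin at the centre of its underside
- magnet: bystander: small arrow-shaped welding magnet, 42 x 54 x 17 mm, lying on the floor of the white tray at its near end; origin at its underside

How it is judged:
By the outcome, as a careful person would: the job done as asked, in the order asked, and still so for the second after the job is handed in, while the arm keeps its last pose, push and grip.
It also fails if it takes over 43 s, if anything falls off the work surface, if the arm or the gripper's body presses on something with over 40 N, if the wrist force passes 120 N, or if a joint passes its speed limit or range.

## Working session

There is one attempt and no reset: what is moved stays moved. The work goes in short steps, Python scripts to look and compute and a tool call to move; the robot and the scene stay as the last step left them, time stands still between calls to the robot, and variables do not carry over. Pictures are saved under pics/ and viewed, at most 10 in all, crops included, and the job is handed in when it is done.

Besides the shell and the picture viewer there is one more tool, called after "Request:" by a JSON object that holds its "name" and its "arguments". arm_command: Moves the arm, as the interface text tells. Its arguments: {"type":"object","properties":{"rows":{"type":"array"},"gripper":{"type":"number"},"grip_force":{"type":"number"}},"required":["rows"]}

```bash
mkdir -p pics; python3 - <<'E'
from bench import env
import cv2,numpy as np
o=env.get_obs();print({k:np.round(v,3).tolist() for k,v in o.items()})
for n in("scene","side","wrist"):
    c=env.read_camera(n);cv2.imwrite(f"pics/{n}0.png",c["image"][:,:,::-1])
    print(n,{k:np.round(v,4).tolist() for k,v in c.items() if k!="image"})
E
```

```text
{'t': 0.0, 'joint_pos': [-0.095, 0.494, 1.346, 0.0, 1.303, -0.095], 'joint_vel': [-0.0, -0.001, 0.001, 0.0, -0.0, -0.001], 'tau': [-0.003, -88.216, -38.387, -0.0, 0.01, 0.0], 'eef_pos': [0.625, 0.0, 0.249], 'tcp_rot': [[0.0, 1.0, -0.001], [1.0, -0.0, 0.0], [0.0, -0.001, -1.0]], 'force': [0.592, -0.218, 0.541], 'torque': [-0.026, 0.019, -0.027], 'finger_force': 0.0, 'width': 0.086}
scene {'fx': 418.024, 'fy': 418.024, 'cx': 316.9035, 'cy': 195.5397, 'xyz': [0.0079, -0.3332, 0.7401], 'rotation': [[0.5488, -0.594, 0.5882], [-0.8357, -0.3719, 0.4042], [-0.0213, -0.7134, -0.7005]]}
side {'fx': 402.1026, 'fy': 402.1026, 'cx': 327.2839, 'cy': 199.7324, 'xyz': [0.5405, 0.8857, 0.7941], 'rotation': [[-0.9995, 0.025, -0.0176], [0.0292, 0.6094, -0.7923], [-0.0091, -0.7925, -0.6098]]}
wrist {'fx': 322.9521, 'fy': 322.9521, 'cx': 317.7566, 'cy': 196.2746, 'hand_eye': [[0.0002, -0.9487, -0.3162, 0.0809], [1.0, 0.0002, 0.0002, 0.0], [-0.0002, -0.3162, 0.9487, -0.1254], [0.0, 0.0, 0.0, 1.0]]}
```

View pics/scene0.png

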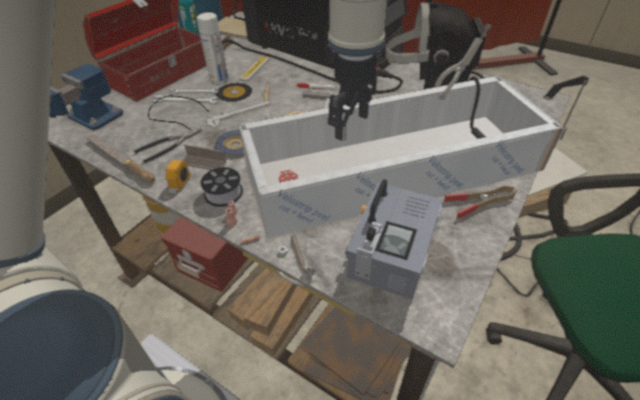

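View pics/side0.png

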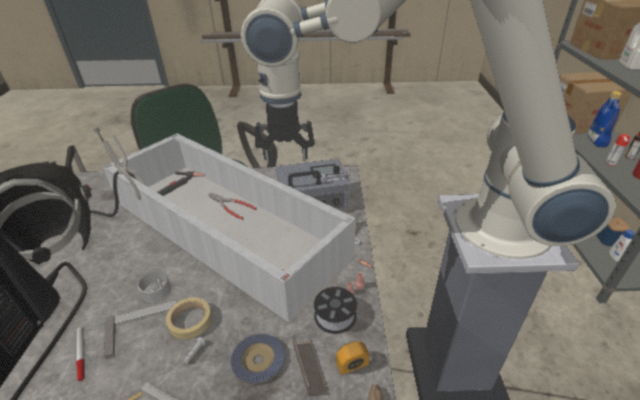

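View pics/wrist0.png

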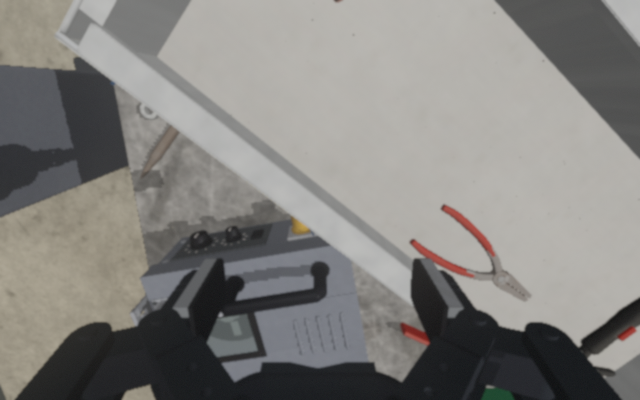

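The scene shows the feeder at about (395,240), right of the tray. The wrist view shows the handle bar near (275,300) and the dials near (200,240). I'll zoom in on both.

```bash
python3 - <<'E'
import cv2,numpy as np
a=cv2.imread("pics/scene0.png")[170:300,330:450];b=cv2.imread("pics/wrist0.png")[200:380,120:370]
cv2.imwrite("pics/z1.png",np.hstack([cv2.resize(a,(369,400),interpolation=2),cv2.resize(b,(431,400)[:2],interpolation=2)]) if 0 else cv2.resize(b,None,fx=3.2,fy=3.2,interpolation=2))
cv2.imwrite("pics/z2.png",cv2.resize(a,None,fx=4.5,fy=4.5,interpolation=2))
E
```

```text
(no output)
```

View pics/z1.png

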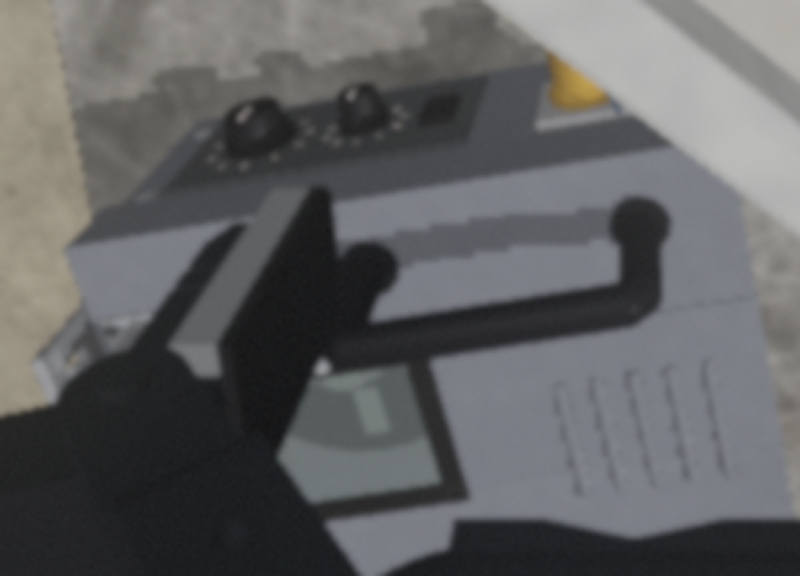

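View pics/z2.png

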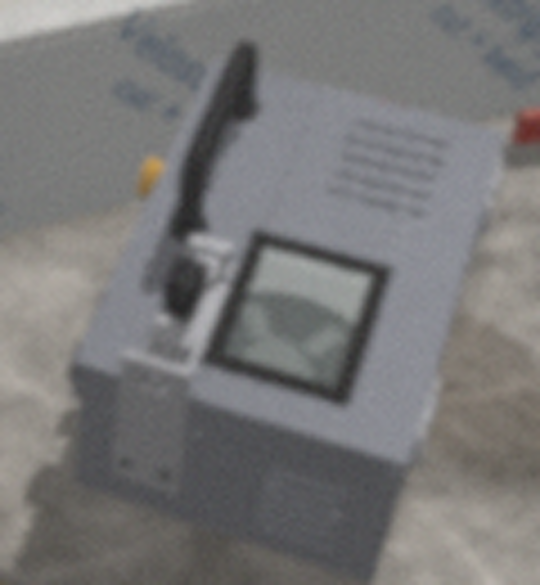

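```bash
cat >h.py <<'E'
from bench import env
import cv2,numpy as np
def cam(n):
    o=env.get_obs();c=env.read_camera(n)
    if n=="wrist":
        T=np.eye(4);T[:3,:3]=o["tcp_rot"];T[:3,3]=o["eef_pos"];T=T@np.array(c["hand_eye"])
        c["rotation"],c["xyz"]=T[:3,:3],T[:3,3]
    c["rotation"]=np.array(c["rotation"]);c["xyz"]=np.array(c["xyz"])
    return c
def ray(c,u,v,z):
    d=c["rotation"]@np.array([(u-c["cx"])/c["fx"],(v-c["cy"])/c["fy"],1]);p=c["xyz"]
    return p+d*(z-p[2])/d[2]
def proj(c,P):
    q=c["rotation"].T@(np.array(P)-c["xyz"]);return np.array([c["cx"]+c["fx"]*q[0]/q[2],c["cy"]+c["fy"]*q[1]/q[2]])
E
python3 - <<'E'
from h import *
np.set_printoptions(precision=4,suppress=True)
s=cam("scene");w=cam("wrist")
S=lambda x,y,z:ray(s,330+x/4.5,170+y/4.5,z)
W=lambda x,y,z:ray(w,120+x/3.2,200+y/3.2,z)
A,B,C=S(85,362,.101),S(408,460,.101),S(508,125,.101)
print("scene A,B,C",A,B,C,np.linalg.norm(A-B),np.linalg.norm(B-C))
a,d=W(68,245,.101),W(672,150,.101);print("wrist A,D",a,d,np.linalg.norm(a-d),np.degrees(np.arctan2(*(d-a)[1::-1])))
print("BC dir",np.degrees(np.arctan2(*(C-B)[1::-1])),"AB",np.degrees(np.arctan2(*(B-A)[1::-1])))
e1,e2=W(645,303,.141),W(345,347,.141);print("bar wrist",e1,e2,np.linalg.norm(e1-e2),np.degrees(np.arctan2(*(e1-e2)[1::-1])))
f1,f2=S(243,55,.141),S(188,225,.141);print("bar scene",f1,f2,np.linalg.norm(f1-f2),np.degrees(np.arctan2(*(f1-f2)[1::-1])))
print("block scene",S(185,285,.131))
print("joint in feet z=.101",W(640,220,.101),W(370,268,.101))
E
```

```text
scene A,B,C [ 0.4514 -0.0992  0.101 ] [ 0.4781 -0.235   0.101 ] [ 0.6828 -0.198   0.101 ] 0.13844669680770705 0.2079918033556228
wrist A,D [ 0.4527 -0.0931  0.101 ] [ 0.6364 -0.0608  0.101 ] 0.1865301094341752 9.968798235855612
BC dir 10.246311362159318 AB -78.87783318445567
bar wrist [ 0.6281 -0.0853  0.141 ] [ 0.5472 -0.0993  0.141 ] 0.08213283313019519 9.801099622755254
bar scene [ 0.6194 -0.0852  0.141 ] [ 0.5109 -0.1139  0.141 ] 0.11219832301698582 14.781350203407216
block scene [ 0.4885 -0.1252  0.131 ]
joint in feet z=.101 [ 0.627  -0.0843  0.101 ] [ 0.5441 -0.1011  0.101 ]
```

Request:
{"name": "arm_command", "arguments": {"rows": [[0,0,0,0.175],[0,0,0,0.175],[0,0,0,0.175],[0,0,0,0.175],[0,0,0,0.175]], "gripper": 0.045}}

```text
t: 0.88
eef_pos: [0.6249, -0.0, 0.2499]
tcp_rot: [[0.771, 0.637, -0.0], [0.637, -0.771, 0.0], [-0.0, -0.0, -1.0]]
force: [0.0, 1.0, -0.3]
width: 0.0449
finger_force: 0.0
```

Request:
{"name": "arm_command", "arguments": {"rows": [[0,0,0,0.175],[0,0,0,0.175],[0,0,0,0.171],[-0.035,0.02,0,0],[-0.035,0.02,0,0]]}}

```text
t: 1.5
eef_pos: [0.5622, -0.0519, 0.2497]
tcp_rot: [[0.985, 0.175, -0.0], [0.175, -0.985, -0.0], [-0.0, -0.0, -1.0]]
force: [0.7, 0.1, 0.4]
width: 0.0448
finger_force: 0.0
```

Request:
{"name": "arm_command", "arguments": {"rows": [[-0.035,0.02,0,0],[-0.035,0.02,0,0],[-0.016,0.02,0,0],[0,0,0,0],[0,0,0,0]]}}

```text
t: 2.12
eef_pos: [0.4891, -0.1253, 0.25]
tcp_rot: [[0.985, 0.174, 0.0], [0.174, -0.985, 0.0], [0.0, -0.0, -1.0]]
force: [-0.3, 0.1, 0.3]
width: 0.0449
finger_force: 0.0
```

```bash
python3 - <<'E'
from h import *
o=env.get_obs();print(o["t"],o["eef_pos"],o["tcp_rot"],o["width"],o["force"])
w=cam("wrist");cv2.imwrite("pics/w1.png",w["image"][:,:,::-1])
C=np.array([.5655,-.1473,0]);a=np.radians(10);R=np.array([[np.sin(a),np.cos(a),0],[-np.cos(a),np.sin(a),0],[0,0,1]]).T.T
F=lambda x,y,z:C+np.array([x*np.sin(a)+y*np.cos(a),-x*np.cos(a)+y*np.sin(a),z])
for n,p in dict(block=(-.035,-.072,.142),bar=(-.05,.03,.141),A=(-.07,-.1,.101),D=(-.07,.1,.101),B=(.07,-.1,.101)).items():print(n,F(*p),proj(w,F(*p)))
E
```

```text
2.125 [ 0.48907576 -0.12534097  0.25000003] [[ 9.84806267e-01  1.73656496e-01  1.96063398e-04]
 [ 1.73656472e-01 -9.84806281e-01  1.37559504e-04]
 [ 2.16972567e-04 -1.01421784e-04 -9.99999971e-01]] 0.044879844841710995 [-0.28503524  0.1372665   0.30374855]
block [ 0.48851616 -0.1253344   0.142     ] [317.03614965 201.33507454]
bar [ 0.58636182 -0.09285017  0.141     ] [294.54114959  56.89027365]
A [ 0.45486385 -0.09572828  0.101     ] [278.82338233 215.42349657]
D [ 0.6518254  -0.06099864  0.101     ] [268.28616817 -43.692828  ]
B [ 0.4791746  -0.23360136  0.101     ] [432.0783898  215.44993499]
```

View pics/w1.png

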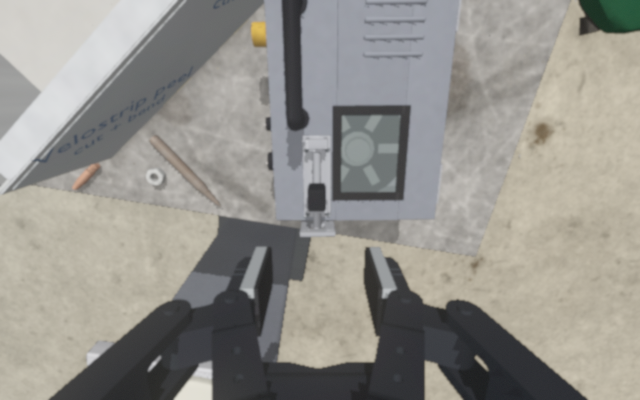

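The block is at (316,197) and the bar at column 293. Both match the predicted pose to within about 3 px, so I'll descend.

Request:
{"name": "arm_command", "arguments": {"rows": [[0,0,0.04,0],[0,0,0.04,0],[0,0,0.017,0],[0,0,0.009,0],[0,0,0,0]]}}

```text
t: 2.8
eef_pos: [0.489, -0.1252, 0.1438]
tcp_rot: [[0.985, 0.175, -0.0], [0.175, -0.985, 0.0], [-0.0, -0.0, -1.0]]
force: [0.6, -0.8, 0.5]
width: 0.0453
finger_force: 0.0
```

Request:
{"name": "arm_command", "arguments": {"rows": [[0,0,0,0],[0,0,0,0],[0,0,0,0],[0,0,0,0],[0,0,0,0]], "gripper": 0.005, "grip_force": 20}}

```text
t: 3.42
eef_pos: [0.4886, -0.1246, 0.1447]
tcp_rot: [[0.985, 0.174, 0.0], [0.174, -0.985, 0.001], [0.0, -0.001, -1.0]]
force: [-1.9, 11.5, 8.0]
width: 0.0132
finger_force: 21.4
```

Request:
{"name": "arm_command", "arguments": {"rows": [[0.005,-0.001,0,0],[0.005,0,0,0],[0.005,0,0,0],[0.005,0,0,0],[0.004,0,0,0]]}}

```text
t: 4.05
eef_pos: [0.5124, -0.1201, 0.1446]
tcp_rot: [[0.985, 0.174, 0.0], [0.174, -0.985, 0.0], [0.0, -0.0, -1.0]]
force: [-3.1, 6.3, 7.3]
width: 0.0134
finger_force: 21.5
```

Request:
{"name": "arm_command", "arguments": {"rows": [[0.001,0,0,0],[0.001,0,0,0],[0.001,0,0,0],[0,0,0,0]]}}

```text
t: 4.55
eef_pos: [0.5137, -0.1196, 0.1443]
tcp_rot: [[0.985, 0.174, -0.003], [0.174, -0.985, 0.0], [-0.003, -0.001, -1.0]]
force: [-11.2, 1.1, 9.5]
width: 0.0137
finger_force: 21.8
```

Request:
{"name": "arm_command", "arguments": {"rows": [[0.001,0,0,0],[0.001,0,0,0],[0,0,0,0]]}}

```text
t: 4.92
eef_pos: [0.514, -0.1193, 0.1439]
tcp_rot: [[0.985, 0.174, -0.006], [0.174, -0.985, 0.001], [-0.006, -0.002, -1.0]]
force: [-20.6, -3.5, 12.1]
width: 0.0135
finger_force: 22.2
```

Request:
{"name": "arm_command", "arguments": {"rows": [[0,0,0,0],[0,0,0,0],[0,0,-0.02,0],[0,0,-0.04,0],[0,0,-0.05,0]], "gripper": 0.045}}

```text
t: 5.55
eef_pos: [0.517, -0.1194, 0.2548]
tcp_rot: [[0.985, 0.174, -0.001], [0.174, -0.985, 0.0], [-0.001, -0.001, -1.0]]
force: [0.9, -0.5, 1.5]
width: 0.0452
finger_force: 0.0
```

Request:
{"name": "arm_command", "arguments": {"rows": [[0,0,0,0],[0,0,0,0]]}}

```text
t: 5.8
eef_pos: [0.5171, -0.1195, 0.2538]
tcp_rot: [[0.985, 0.174, 0.0], [0.174, -0.985, -0.0], [0.0, 0.0, -1.0]]
force: [0.1, -0.2, 0.3]
width: 0.0452
finger_force: 0.0
```

```bash
python3 - <<'E'
from h import *
np.set_printoptions(precision=4,suppress=True)
o=env.get_obs();print(o["t"],o["eef_pos"],o["width"],o["force"])
w=cam("wrist");cv2.imwrite("pics/w2.png",w["image"][:,:,::-1])
C=np.array([.5655,-.1473,0]);a=np.radians(10);M=np.array([[np.sin(a),np.cos(a),0],[-np.cos(a),np.sin(a),0],[0,0,1]])
w0=dict(w);R0=np.array([[0,1,0],[1,0,0],[0,0,-1.]]);T=np.eye(4);T[:3,:3]=R0;T[:3,3]=[.625,0,.249];T=T@np.array(w["hand_eye"]);w0["rotation"],w0["xyz"]=T[:3,:3],T[:3,3]
for x,y in((490,0),(800,230)):print("tray edge in feeder",M.T@(ray(w0,120+x/3.2,200+y/3.2,.14)-C))
print("bar pred",proj(w,C+M@[-.05,.03,.141]),"tool-frame to bar",np.array(o["tcp_rot"]).T@(C+M@[-.05,.03,.141]-o["eef_pos"]))
E
```

```text
5.8 [ 0.5171 -0.1195  0.2538] 0.045203689401270654 [ 0.1437 -0.2474  0.3303]
tray edge in feeder [-0.1408  0.0509  0.14  ]
tray edge in feeder [-0.0652  0.1164  0.14  ]
bar pred [297.0567 101.2772] tool-frame to bar [ 0.0728 -0.0142  0.1128]
```

View pics/w2.png

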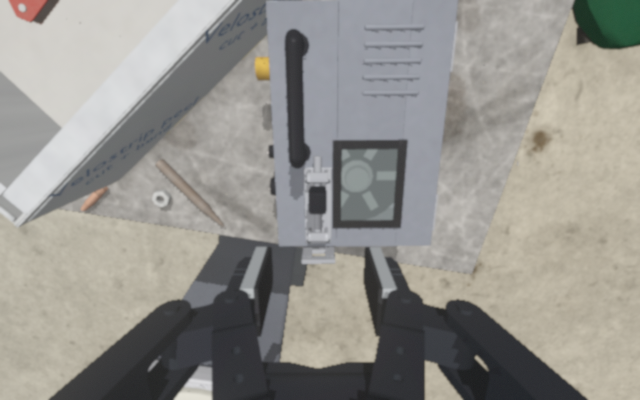

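The bolt's grip block now sits at the inner guide (317,200). The bar is at column 296, as predicted, and the tray is clear. I'll go to the bar next.

Request:
{"name": "arm_command", "arguments": {"rows": [[0.037,-0.007,0,0],[0.036,-0.007,0,0],[0,0,0.04,0],[0,0,0.04,0],[0,0,0.025,0]]}}

```text
t: 6.48
eef_pos: [0.5852, -0.0926, 0.1457]
tcp_rot: [[0.985, 0.174, -0.004], [0.174, -0.985, 0.001], [-0.004, -0.002, -1.0]]
force: [-0.3, 0.4, -0.5]
width: 0.0451
finger_force: 0.0
```

Request:
{"name": "arm_command", "arguments": {"rows": [[0,0,0.01,0],[0,0,0,0]]}}

```text
t: 6.72
eef_pos: [0.5863, -0.093, 0.1384]
tcp_rot: [[0.985, 0.174, -0.001], [0.174, -0.985, 0.0], [-0.001, -0.001, -1.0]]
force: [0.3, -0.0, 0.5]
width: 0.0449
finger_force: 0.0
```

Request:
{"name": "arm_command", "arguments": {"rows": [[0,0,0,0],[0,0,0,0],[0,0,0,0],[0,0,0,0],[0,0,0,0]], "gripper": 0.003, "grip_force": 35}}

```text
t: 7.35
eef_pos: [0.5867, -0.091, 0.14]
tcp_rot: [[0.985, 0.174, 0.001], [0.174, -0.985, 0.003], [0.001, -0.003, -1.0]]
force: [-0.8, 19.0, 8.5]
width: 0.0108
finger_force: 35.7
```

Request:
{"name": "arm_command", "arguments": {"rows": [[0,-0.002,0,0],[0,-0.001,-0.001,0],[0,0,0,0]]}}

```text
t: 7.72
eef_pos: [0.5866, -0.0909, 0.1404]
tcp_rot: [[0.985, 0.174, 0.001], [0.174, -0.985, -0.001], [0.001, 0.001, -1.0]]
force: [3.0, -4.6, -5.2]
width: 0.0107
finger_force: 34.7
```

Request:
{"name": "arm_command", "arguments": {"rows": [[0,0.0027,-0.0051,0],[0,0.0027,-0.0051,0],[0,0.0031,-0.0049,0],[0,0.0031,-0.0049,0],[0,0,0,0]]}}

```text
t: 8.35
eef_pos: [0.5886, -0.1017, 0.1605]
tcp_rot: [[0.985, 0.174, 0.001], [0.174, -0.985, 0.0], [0.001, 0.0, -1.0]]
force: [5.8, 2.9, -6.3]
width: 0.0109
finger_force: 34.3
```

Request:
{"name": "arm_command", "arguments": {"rows": [[0,0.0035,-0.0046,0],[0,0.0035,-0.0046,0],[0,0.0039,-0.0043,0],[0,0.0039,-0.0043,0]]}}

```text
t: 8.85
eef_pos: [0.5911, -0.1152, 0.1782]
tcp_rot: [[0.985, 0.174, 0.001], [0.174, -0.985, 0.002], [0.001, -0.001, -1.0]]
force: [5.6, 9.3, -2.7]
width: 0.0106
finger_force: 34.2
```

Request:
{"name": "arm_command", "arguments": {"rows": [[0,0.0043,-0.0039,0],[0,0.0043,-0.0039,0],[0,0.0046,-0.0035,0],[0,0.0046,-0.0035,0]]}}

```text
t: 9.35
eef_pos: [0.5942, -0.1317, 0.1937]
tcp_rot: [[0.985, 0.174, 0.001], [0.174, -0.985, 0.003], [0.002, -0.003, -1.0]]
force: [1.5, 18.4, 11.3]
width: 0.0104
finger_force: 34.9
```

Request:
{"name": "arm_command", "arguments": {"rows": [[0,0.0049,-0.0031,0],[0,0.0049,-0.0031,0],[0,0.0051,-0.0027,0],[0,0.0051,-0.0027,0]]}}

```text
t: 9.85
eef_pos: [0.5979, -0.1518, 0.2059]
tcp_rot: [[0.985, 0.175, 0.002], [0.175, -0.985, 0.002], [0.003, -0.001, -1.0]]
force: [0.4, 16.6, 18.9]
width: 0.0109
finger_force: 36.7
```

Request:
{"name": "arm_command", "arguments": {"rows": [[0,0.0048,-0.0034,0],[0,0.005,-0.0032,0],[0,0.0055,-0.0022,0],[0,0.0055,-0.0019,0],[0,0,0,0]]}}

```text
t: 10.48
eef_pos: [0.6018, -0.1734, 0.2155]
tcp_rot: [[0.985, 0.174, 0.002], [0.174, -0.985, 0.001], [0.002, -0.0, -1.0]]
force: [7.4, 7.6, -0.2]
width: 0.0105
finger_force: 34.6
```

Request:
{"name": "arm_command", "arguments": {"rows": [[0,0.0056,-0.0015,0],[0,0.0056,-0.0013,0],[0,0.0057,-0.0008,0],[0,0.0057,-0.0008,0],[0,0,0,0]]}}

```text
t: 11.1
eef_pos: [0.6057, -0.1958, 0.2202]
tcp_rot: [[0.985, 0.174, 0.003], [0.174, -0.985, 0.0], [0.003, 0.0, -1.0]]
force: [5.6, 6.7, 6.0]
width: 0.0106
finger_force: 36.2
```

```bash
python3 - <<'E'
from h import *
o=env.get_obs();e=np.array(o["eef_pos"]);d=e-[.5866,-.0909,.1404]
print(o["t"],e,d,o["force"],o["width"],2*np.degrees(np.arcsin(np.linalg.norm(d)/2/.1324)),np.degrees(np.arctan2(d[2],d@[.1736,-.9848,0])))
c=cam("scene");cv2.imwrite("pics/s3.png",cv2.resize(c["image"][100:320,200:480,::-1],None,fx=2.5,fy=2.5))
E
```

```text
11.1 [ 0.60571366 -0.19579518  0.22024348] [ 0.01911366 -0.10489518  0.07984348] [5.58498189 6.70589504 6.00063041] 0.010573647054723034 60.402173519879526 36.828366008931745
```

View pics/s3.png

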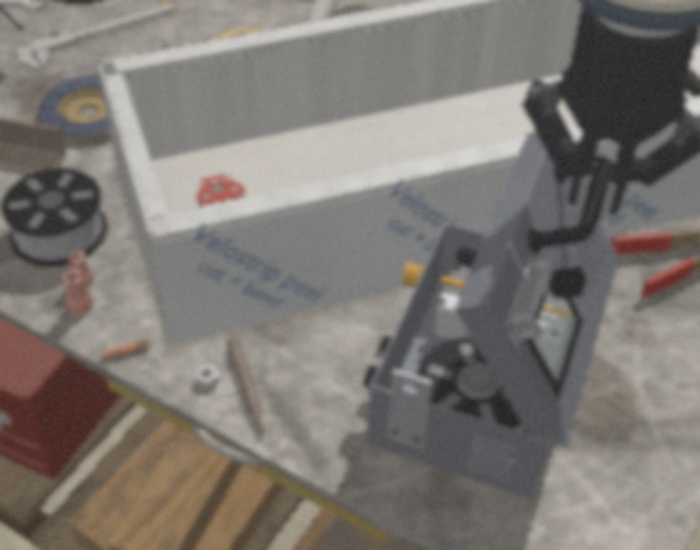

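The cover is open with the handle still held (bar near (590,190)), and the bystanders are where they were. I estimate 57–60 degrees, so I'll nudge slightly and settle.

Request:
{"name": "arm_command", "arguments": {"rows": [[0,0.002,0,0],[0,0,0,0],[0,0,0,0],[0,0,0,0],[0,0,0,0]]}}

```text
t: 11.78
eef_pos: [0.606, -0.1974, 0.2204]
tcp_rot: [[0.985, 0.174, 0.003], [0.174, -0.985, 0.001], [0.003, -0.0, -1.0]]
force: [3.5, 7.2, 6.9]
width: 0.011
finger_force: 36.3
```

Request:
{"name": "arm_command", "arguments": {"rows": [[0,0,0,0],[0,0,0,0],[0,0,0,0],[0,0,0,0]]}}

```text
t: 12.28
eef_pos: [0.606, -0.1974, 0.2204]
tcp_rot: [[0.985, 0.174, 0.003], [0.174, -0.985, 0.0], [0.003, -0.0, -1.0]]
force: [5.3, 7.0, 6.8]
width: 0.0102
finger_force: 36.3
```

```bash
python3 -c "
from bench import env
o=env.get_obs();print(o['eef_pos'],o['force'],o['width']);print(env.hand_in())"
```

```text
[ 0.60600733 -0.19739198  0.22039504] [5.33570046 6.96442628 6.76095892] 0.010190334463347819
the job is handed in; nothing more can be done
None
```

I slid the bolt back to its end stop, and the arm is holding the cover steady by its handle at about 60 degrees (estimated from the arm's travel); I handed the job in at 12.3 s with the other loose things untouched.

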